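Raise the bail of a lens-edger swarf pail and hang it on the sprung drip hook

TASK

Swing the folded-down wire bail of the small metal swarf pail up until it stands upright, with the pail still standing where it is. Then lift the pail by its bail, never tipping it, and hang it on the twin-prong drip hook: press the bail's bar down gently, by feel, past the spring keeper until it is fully home in both prongs with the keeper closed over it, and let go so that the pail hangs still and level. Do not push hard on the sprung hook, and leave everything else on the bench undisturbed.

Things in the scene. Friction and masses are not known exactly. Their poses are not given: they have to be found in the camera images.
- pail: Round aluminium pail, 84 mm across the mouth (90 mm over the rim bead), 80 mm high, 3 mm wall, open top, 0.36 to 0.54 kg, loose on the bench. Origin: centre of its underside, z up. Bosses on its +y and -y sides, 62 mm above the underside, carry the wire bail.
- bail (a joint): Angle of the pail's wire bail (rad): 0 = upright along the pail's z, growing as it folds down to the pail's +x side; starts between 1.25 and 1.7. Its pivots, 62 mm above the pail's underside, axis along the pail's y, are stiff (0.04 N m): it stays where left. A firmly pinched wire does not turn in the fingers and tips the pail: grip lightly, or cage the bar loosely and push.
- bail_bar (a point): Middle of the bail's crossbar, on the wire's centre line. Bail: 6 mm round steel wire; two legs 116 mm apart (centres, along y); the bar's centre line is 95 mm from the pivot axis and straight for 48 mm either side of this point. Site y runs along the bar, z from pivots to bar, x = the pail's x when the bail is upright.
- hook_head: Head of the fixed drip stand (grey base with white dish, post), carrying the sprung twin-prong hook. Origin: the seat, where the centre line of the hung bar will lie, midway between the prongs, hook unloaded; 225 to 255 mm up. x points from prong tips to post, y across the prongs, z up. Post 112 mm behind (+x), no taller than the seat. At most 25 N in all may push on the hook.
- seat (a point): The same seat point, riding on the sprung hook; same axes. Two 6 mm rod prongs at y = +29 and -29 mm; their tops lie 3 mm below this point. The slot for the bar is 10 mm wide in x, centred here: front upturn (inner face x = -5 mm) and rear stub (+5 mm). Between the prongs it is free (52 mm wide) from the tips back to a crossbeam at x = 83 mm.
- prong_tips (a point): Midway between the tops of the two upturned prong tips (centres of their round ends, r 3 mm), 13 mm before and 22 mm above the seat. The bar must enter in +x above them (bar centre 30 mm or more above the seat), from far enough in front that the bail's legs go outside the prongs, the fingers between and the pail below them; it is then lowered into the slot.
- carriage (a joint): How far the whole hook is pushed down against its soft spring (m): 0 = top, 0.040 = hard bottom stop, to be avoided. It begins to sink under about 1.5 N and gives 2.5 mm per N (stop at about 17 N), so the seat sinks well away while the bar is pressed in, and rests 6 to 12 mm low once the pail hangs on it.
- keeper (a joint): How far the spring keeper is pushed back to +x (m): 0 = closed, 0.008 = fully back. A thin wire yoke with a sloping nose over each prong's slot: tip 4 to 8 mm above the seat, reaching to x = -2 mm, slope rising to z = 24, x = 13 mm. The bar must wedge it back 3 to 4 mm, which takes 8 to 12 N of downward push, more than the pail's weight; then it snaps over the bar.
- beaker: Plain metal beaker without a bail, 72 mm across, 70 mm high. Bystander, to be left alone. Origin: centre of its underside.
- job_tray: Cream plastic job tray 170 x 240 x 35 mm with one divider. Bystander, to be left alone. Origin: centre of its underside.
- screwdriver: Screwdriver with a black handle lying on the bench. Bystander, to be left alone. Origin: centre of its underside.
- chuck: Dark steel lens chuck, 48 mm disc with a 24 mm stub, 34 mm high. Bystander, to be left alone. Origin: centre of its underside.
- pad_jar: Clear jar, 64 mm across, 75 mm high. Bystander, to be left alone. Origin: centre of its underside.
- rinse_bottle: White plastic bottle, 64 mm across, 180 mm high. Bystander, to be left alone. Origin: centre of its underside.
- scanner: Handheld barcode scanner, dark grip, 150 mm long, 36 mm high, lying down. Bystander, to be left alone. Origin: centre of its underside.
Things that resemble listed ones, but are neither listed nor needed, are in the scene too. What is shaped like the pail but green is not meant.

How it is judged:
By the outcome, as a careful person would: the job done as asked, in the order asked, and still so for the second after the job is handed in, with the robot touching nothing.
It also fails if it takes over 72 s, if anything falls off the work surface, if the arm or the gripper's body presses on something with over 40 N, if the wrist force passes 120 N, or if a joint passes its speed limit or range.

ROBOT

A 6-joint arm with a two-finger parallel gripper is mounted at the origin on the work surface. World frame = base frame: x ahead of the robot, y to its left, z up, the work surface at z = 0. Lengths are in m, angles in rad, forces in N, time in s.
With the tool pointing down it reaches from about 0.275 to 0.75 m from the base axis. Payload 10.2 kg.
Tool frame: the origin (TCP) lies on the centre line of the jaws, within the pads' length; the fingertips stand 19 mm ahead of it and the grasp point (between the pads) is the TCP; z points along the fingers, y is the line along which they close (so a half turn about z gives the same grasp; the last joint's range is limited). The gripper opens to 88 mm and grips with 3 to 60 N. Pads are 18 mm wide; open, the fingers measure 123 mm over their backs; the gripper's body (75 mm by 187 mm) begins 45 mm behind the grasp point.
Start: joints at [1.034, 0.313, 1.498, -0, 1.331, -0.223], TCP at [0.162, 0.499, 0.258] pointing down, gripper open.
Joint ranges: [-2.94, 2.94], [-0.97, 2.17], [0.19, 2.56], [-1.23, 4.37], [0.02, 3.11], [-2.88, 2.88]. Speed limits (rad/s): [2.39, 2.39, 3.01, 3.14, 3.14, 3.14].

INTERFACE

Orientations are given as [roll, pitch, yaw] about the fixed x, y, z axes, in that order (R = Rz(yaw) Ry(pitch) Rx(roll)).
In Python, from plant import movep, servo_line, set_joints, set_gripper, pause, inverse_kinematics, get_image, camera_model, IKError, finish_job, current_time, current_joints, current_qvel, current_tau, current_tool_pos, current_eef_rot, current_force, current_torque, current_grip_width, current_finger_force gives the robot as it stands. Calls block until the motion is done:
- movep(position, orientation): joint-space move of the TCP to a pose.
- servo_line(position, ori=None, velocity=0.15): straight line of the TCP; ori=None keeps the orientation; velocity is the mean speed in m/s.
- set_joints(angles): joint-space move.
- set_gripper(opening, newtons=None): opening from 0.0 (shut) to 1.0 (fully open); newtons is the grip in N (None keeps the last); returns when the fingers have stopped.
- pause(seconds).
- inverse_kinematics(position, orientation): joint angles nearest the present ones, or None.
- get_image(name): name is "side" or "top"; returns the picture (420x560x3 uint8, red, green, blue); there is no depth.
- camera_model(name): a dict with "K" (3x3 intrinsics, pixels), "k1" (the pictures are not rectified: a ray, as slopes to the right and down, at radius r is drawn at 1 + k1 r^2 times it, then the intrinsics apply), "view" (4x4, takes a point from world to camera coordinates). Camera axes: x right, y down, z forward; pixel columns grow to the right and rows downward; lengths in m; the calibration is good to about 2 mm. A picture is of the moment at which its call begins. camera_model takes no time and is no camera call.
A pose or a line that the arm cannot do raises IKError and nothing moves.
- finish_job(): hands the job in; it is judged then, once.
Readings, each from a call of its own:
- current_time(): time.
- current_joints(): joint angles.
- current_qvel(): joint speeds.
- current_tau(): joint torques, N m.
- current_tool_pos(): TCP position.
- current_eef_rot(): TCP orientation.
- current_force(): force on the tool from outside, world axes, zero at the start.
- current_torque(): the same for the moment, N m.
- current_grip_width(): opening from 0.0 (shut) to 1.0 (fully open).
- current_finger_force(): force on a finger pad.
Only numpy, scipy, OpenCV 4.12 (cv2) and the standard library are available. Lean on these libraries where they do the work, as an engineer would, in place of code of your own. Each camera call takes 0.05 s, during which the arm holds its last target. There are 200 camera calls.

## Working session

There is one attempt and no reset: what is moved stays moved. The work goes in short steps, each a Python script; the robot and the scene stay as the last script left them, time stands still between calls to the robot, and variables do not carry over. Pictures are saved under pics/ and viewed, at most 10 in all, crops included, and the job is handed in when it is done.

```bash
mkdir -p pics; ls
python3 - <<'E'
from plant import *
import cv2,numpy as np
for n in("side","top"):
    im=get_image(n); cv2.imwrite(f"pics/{n}0.png",im[:,:,::-1])
    m=camera_model(n); print(n,np.round(m["K"],1).tolist(),m["k1"],np.round(m["view"],4).tolist(), np.round(np.linalg.inv(m["view"])[:3,3],3))
print(current_time(),current_tool_pos(),current_eef_rot(),current_force())
E
```

```text
pics
side [[435.7, 0.0, 281.8], [0.0, 435.7, 201.3], [0.0, 0.0, 1.0]] -0.014644073857252157 [[0.8949, -0.4462, -0.0037, -0.4775], [-0.2551, -0.5049, -0.8246, 0.282], [0.366, 0.7389, -0.5657, 1.0879], [0.0, 0.0, 0.0, 1.0]] [ 0.101 -0.875  0.846]
top [[395.8, 0.0, 272.6], [0.0, 395.8, 205.2], [0.0, 0.0, 1.0]] -0.05548689918586684 [[0.0229, -0.9997, -0.0022, 0.0003], [-0.9961, -0.0226, -0.0856, 0.5587], [0.0855, 0.0041, -0.9963, 1.4675], [0.0, 0.0, 0.0, 1.0]] [0.431 0.007 1.51 ]
0.1 [0.16196146 0.49919881 0.25724081] [-3.14052872e+00 -2.23277480e-04  2.82784221e+00] [-0.72774604  1.19269939  0.23794476]
```

View pics/top0.png

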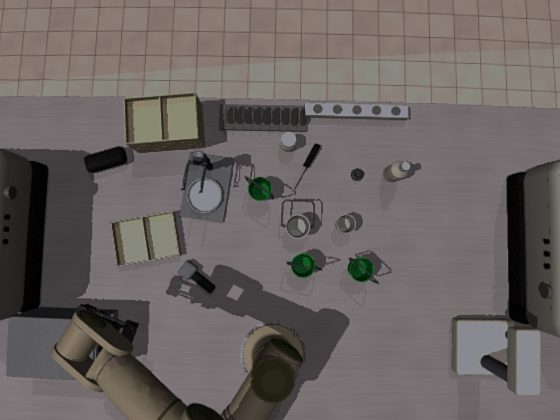

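View pics/side0.png

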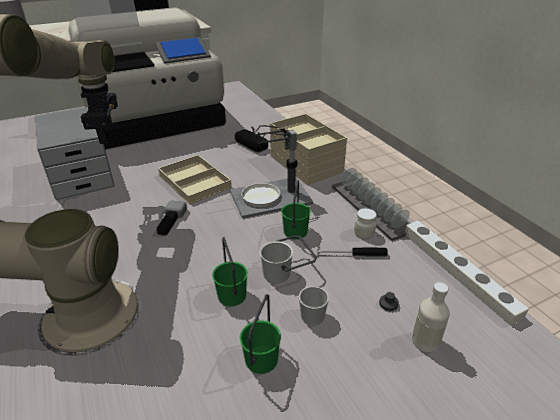

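The wanted thing is the grey pail, at top (298,226) and side (277,262). These could be mistaken for it: the green pails at top (260,188), (303,265) and (361,269), and the plain beaker at (346,223), which has no bail. The hook stand is near top (200,175) and side (290,150). I'll check the choice in a close crop.

Run:
```python
import cv2,numpy as np
t=cv2.imread("pics/top0.png");s=cv2.imread("pics/side0.png")
def c(im,x,y,w=80,h=60):return cv2.resize(im[y:y+h,x:x+w],(400,300),interpolation=cv2.INTER_CUBIC)
o=np.vstack([np.hstack([c(t,170,140,),c(t,260,190)]),np.hstack([c(s,228,110,100,75),c(s,245,225)])])
cv2.imwrite("pics/crop1.png",cv2.convertScaleAbs(o,alpha=1.5,beta=10))
```

```text
(no output)
```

View pics/crop1.png

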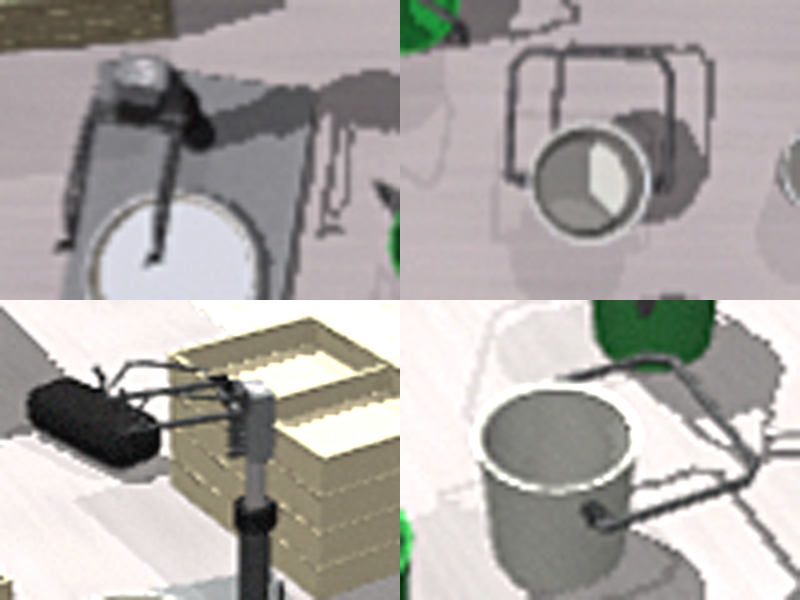

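The choice is right: the grey pail has its bail folded to world +x (bar near top (298,199)). The hook's prong tips are near top (182.6,189) and (200.6,192). Next I'll measure the hook more closely.

```bash
cat > h.py <<'E'
from plant import *
import numpy as np, cv2
from scipy.optimize import least_squares
C={n:camera_model(n) for n in("side","top")}
def ray(n,uv):
    m=C[n];K=np.array(m["K"]);V=np.array(m["view"])
    k=m["k1"];d=(np.array(uv,float)-K[:2,2])/[K[0,0],K[1,1]];s=d.copy()
    for _ in range(8): s=d/(1+k*(s@s))
    return -V[:3,:3].T@V[:3,3], V[:3,:3].T@np.append(s,1)
def onz(n,uv,z):
    o,d=ray(n,uv); return o+d*(z-o[2])/d[2]
def proj(n,p):
    m=C[n];K=np.array(m["K"]);V=np.array(m["view"])
    c=V[:3,:3]@p+V[:3,3];s=c[:2]/c[2]; s=s*(1+m["k1"]*(s@s)); return K[:2,:2]@s+K[:2,2]
def tri(a,b):
    o1,d1=ray("top",a);o2,d2=ray("side",b)
    d1/=np.linalg.norm(d1);d2/=np.linalg.norm(d2)
    t=np.linalg.lstsq(np.c_[d1,-d2],o2-o1,rcond=None)[0]
    p,q=o1+t[0]*d1,o2+t[1]*d2
    return (p+q)/2,np.linalg.norm(p-q)
E
python3 - <<'E'
from h import *
np.set_printoptions(precision=4,suppress=True)
t=cv2.imread("pics/top0.png");s=cv2.imread("pics/side0.png")
def rim(im,x,y,n):
    g=cv2.cvtColor(im,cv2.COLOR_BGR2GRAY)[y:y+60,x:x+60]
    m=(g>np.percentile(g,0)+0)
# top pail rim & centre, bail points (crop readings)
T=lambda X,Y:(260+X/5-.4,190+Y/5-.4); S=lambda X,Y:(245+(X-400)/5-.4,225+(Y-300)/5-.4)
print("rim top",onz("top",T(192,182),.08),"rim side",onz("side",S(557,437),.08))
print("bar corners",tri(T(125,48),S(580,377)),tri(T(258,50),S(750,465)))
print("boss",tri(T(257,186),S(598,518)))
HT=lambda X,Y:(170+X/5-.4,140+Y/5-.4); HS=lambda X,Y:(228+X/4-.4,110+(Y-300)/4-.4)
for a in(HT(63,245),HT(153,260)):
  for z in(.255,.27): print("tip",z,onz("top",a,z),proj("side",onz("top",a,z)))
def c(im,x,y,w,h):return cv2.resize(im[y:y+h,x:x+w],(w*10,h*10),interpolation=cv2.INTER_CUBIC)
o=np.hstack([c(t,175,145,35,52),c(s,245,118,45,52)])
cv2.imwrite("pics/crop2.png",cv2.convertScaleAbs(o,alpha=1.5,beta=10))
E
```

```text
rim top [ 0.4806 -0.0805  0.08  ] rim side [ 0.4768 -0.0799  0.08  ]
bar corners (array([ 0.5521, -0.0202,  0.0546]), np.float64(0.058214766534263704)) (array([ 0.575 , -0.1265,  0.0586]), np.float64(0.010274495324762828))
boss (array([ 0.4782, -0.1286,  0.062 ]), np.float64(0.002696066392288281))
tip 0.255 [0.5857 0.3031 0.255 ] [253.5897 128.584 ]
tip 0.27 [0.5838 0.2996 0.27  ] [253.3069 124.7489]
tip 0.255 [0.5773 0.2448 0.255 ] [258.6427 136.3656]
tip 0.27 [0.5755 0.242  0.27  ] [258.3316 132.3694]
```

View pics/crop2.png

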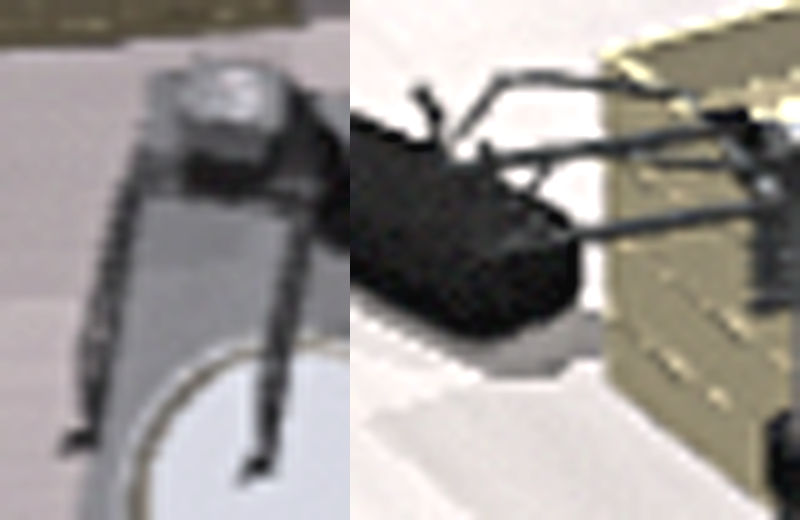

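The far prong's tip is at side (252.2,127) and top (181.6,188.9). The near tip is at top (199.9,191.6). In the side view it is hidden against the dark scanner.

Run:
```python
from h import *
np.set_printoptions(precision=4,suppress=True)
T=lambda X,Y:(260+X/5-.4,190+Y/5-.4); S=lambda X,Y:(245+(X-400)/5-.4,225+(Y-300)/5-.4)
print("corners R,L,mid",tri(T(265,52),S(752,465)),tri(T(114,50),S(662,360)),tri(T(190,49),S(707,411)))
print("bossR",tri(T(257,186),S(598,518)),"L@62",onz("top",T(115,180),.062),"R@62",onz("top",T(257,186),.062))
# bar row in top per column
t=cv2.imread("pics/top0.png",0).astype(float)
for u in range(266,292,3): 
    c=t[194:206,u];w=np.clip(np.median(c)-8-c,0,None);print(u,round((w@np.arange(194,206))/max(w.sum(),1),2),int(c.min()),end=' | ')
print()
L,R=(181.6,188.9),(199.9,191.6)
p,e=tri(L,(252.2,127));print("Ltip",p,e)
for z in(.257,.262,.267):
    a,b=onz("top",L,z),onz("top",R,z);d=a-b;yaw=np.arctan2(-d[0],d[1]);ex=np.array([np.cos(yaw),np.sin(yaw),0])
    print(z,a,b,np.linalg.norm(d),np.degrees(yaw),"seat",(a+b)/2+13e-3*ex-[0,0,.022],"head exp",(a+b)/2+.125*ex)
print("head",onz("top",(197.3,154.6),.24), "prongL back",onz("top",(175+13.5,145+17),.233),"prongR back",onz("top",(175+30.3,145+20),.233),"front",onz("top",(175+8.6,145+43),.233),onz("top",(175+26.3,145+46),.233))
for yaw in(0,np.pi,-np.pi/2,np.pi/2):
    q=inverse_kinematics([.575,-.08,.06],[np.pi,0,yaw]);print(yaw,q)
```

```text
corners R,L,mid (array([ 0.5732, -0.1312,  0.0631]), np.float64(0.010180529957978024)) (array([ 0.575 , -0.0215,  0.0546]), np.float64(0.005751973679859444)) (array([ 0.5754, -0.0767,  0.0585]), np.float64(0.008656746906035536))
bossR (array([ 0.4782, -0.1286,  0.062 ]), np.float64(0.002696066392288281)) L@62 [ 0.4814 -0.0252  0.062 ] R@62 [ 0.4794 -0.1291  0.062 ]
266 196.35 44 | 269 196.33 31 | 272 196.19 21 | 275 195.81 64 | 278 195.35 64 | 281 195.21 62 | 284 199.12 57 | 287 198.76 62 | 290 197.86 53 | 
Ltip [0.5829 0.3041 0.2607] 0.002384070223682863
0.257 [0.5844 0.3046 0.257 ] [0.577  0.2454 0.257 ] 0.059630956688474214 -7.139228103902553 seat [0.5936 0.2734 0.235 ] head exp [0.7048 0.2594 0.257 ]
0.262 [0.5838 0.3034 0.262 ] [0.5764 0.2444 0.262 ] 0.059392995502967824 -7.139228103902597 seat [0.593  0.2723 0.24  ] head exp [0.7042 0.2584 0.262 ]
0.267 [0.5832 0.3022 0.267 ] [0.5759 0.2435 0.267 ] 0.05915503431746139 -7.139228103902537 seat [0.5924 0.2712 0.245 ] head exp [0.7036 0.2573 0.267 ]
head [0.7005 0.2621 0.24  ] prongL back [0.6767 0.2915 0.233 ] prongR back [0.6679 0.2357 0.233 ] front [0.5905 0.3038 0.233 ] [0.5819 0.2455 0.233 ]
0 [-0.3399  0.6526  1.5329 -0.      0.956   1.2309]
3.141592653589793 [-0.3399  0.6526  1.5329  0.      0.956  -1.9107]
-1.5707963267948966 [-0.3399  0.6526  1.5329 -0.      0.956   2.8017]
1.5707963267948966 [-0.3399  0.6526  1.5329  0.      0.956  -0.3399]
```

Run:
```python
from h import *
np.set_printoptions(precision=3,suppress=True)
D=[np.pi,0,np.pi/2]
movep([.33,.36,.42],D)
set_gripper(.45,3)
movep([.575,-.079,.20],D)
servo_line([.575,-.079,.058],velocity=.1)
pause(.2);f0=current_force();print(current_time(),f0,current_tool_pos())
im=[get_image(n) for n in("top","side")]
a=cv2.resize(im[0][160:250,240:360],(400,300),interpolation=cv2.INTER_CUBIC)
b=cv2.resize(im[1][180:300,220:380],(400,300),interpolation=cv2.INTER_CUBIC)
cv2.imwrite("pics/g1.png",cv2.convertScaleAbs(np.hstack([a,b])[:,:,::-1],alpha=1.4))
```

```text
5.75 [-0.425 -0.044 -0.533] [ 0.575 -0.079  0.058]
```

View pics/g1.png

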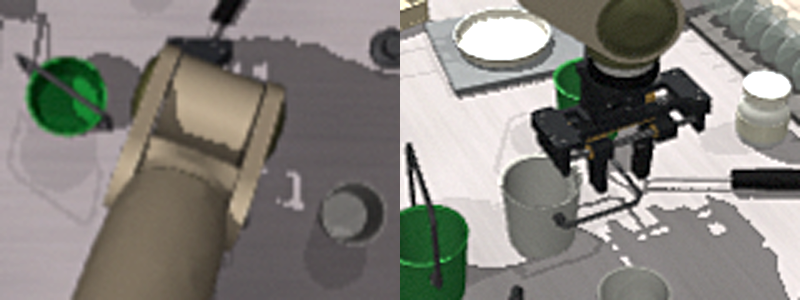

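The fingers straddle the bar (side crop, about (640,165)), clear of the rim and of the green pail. I'll pinch lightly and swing the bail.

Run:
```python
from h import *
np.set_printoptions(precision=3,suppress=True)
f0=np.array(current_force())
set_gripper(0.0,3);pause(.1)
print("w",current_grip_width()*88,current_finger_force(),current_force()-f0)
p=np.array(current_tool_pos())
P=np.array([.4795,-.079,.062]);r=.095
th0=np.pi/2+.04
for th in np.arange(th0-.12,.79,-.12):
    q=P+r*np.array([np.sin(th),0,np.cos(th)])
    servo_line(q,velocity=.05)
    print(round(current_time(),2),round(th,2),current_force()-f0,current_torque()[1],round(current_grip_width()*88,1))
im=[get_image(n) for n in("top","side")]
a=cv2.resize(im[0][160:250,240:360],(400,300),interpolation=cv2.INTER_CUBIC)
b=cv2.resize(im[1][180:300,220:380],(400,300),interpolation=cv2.INTER_CUBIC)
cv2.imwrite("pics/g2.png",cv2.convertScaleAbs(np.hstack([a,b])[:,:,::-1],alpha=1.4))
```

```text
w 3.952291475841562 2.985415533185005 [-2.068 -0.651 -1.554]
6.96 1.49 [ 1.785 -0.793  0.001] -0.17033433578906604 4.3
7.33 1.37 [ 2.613 -0.177  0.572] -0.19634081111599727 4.5
7.71 1.25 [ 2.708 -0.681  0.218] -0.20128175943312612 4.6
8.08 1.13 [1.199 0.007 0.444] -0.03553586349098484 4.7
8.46 1.01 [0.936 1.099 0.008] 0.04972513858080365 4.6
8.83 0.89 [ 0.388 -0.15  -0.867] 0.12729353265989476 4.4
```

View pics/g2.png

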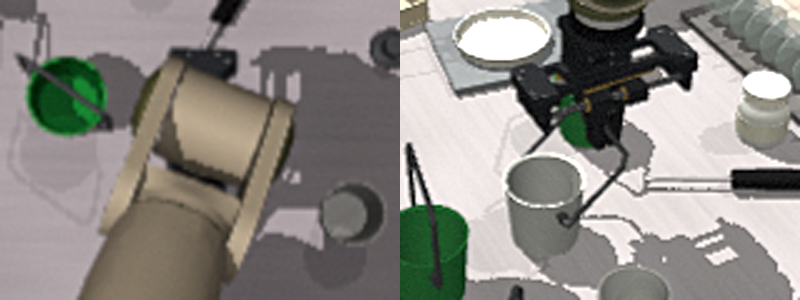

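The bail follows (now about 50° off vertical) and the pail stays standing. Continuing to upright.

Run:
```python
from h import *
np.set_printoptions(precision=3,suppress=True)
P=np.array([.481,-.079,.062]);r=.095
for th in [.75,.6,.45,.3,.15,0.]:
    servo_line(P+r*np.array([np.sin(th),0,np.cos(th)]),velocity=.05)
    print(round(current_time(),2),th,np.array(current_force()),current_torque()[1],round(current_grip_width()*88,1))
im=[get_image(n) for n in("top","side")]
a=cv2.resize(im[0][160:250,240:360],(400,300),interpolation=cv2.INTER_CUBIC)
b=cv2.resize(im[1][180:285,230:370],(800,600),interpolation=cv2.INTER_CUBIC)
cv2.imwrite("pics/g3.png",cv2.convertScaleAbs(b[:,:,::-1],alpha=1.4))
```

```text
9.33 0.75 [ 0.352  0.916 -0.605] 0.17436668464217794 4.5
9.77 0.6 [ 0.024  1.038 -1.162] 0.12637790008719438 4.3
10.2 0.45 [ 0.352 -0.067 -1.779] 0.20652286620904242 4.5
10.63 0.3 [-0.471 -0.007 -2.608] 0.11298619366184112 4.2
11.07 0.15 [ 0.647 -0.827 -4.921] 0.05581968124626594 4.8
11.5 0.0 [ 0.936 -0.367 -4.586] 0.020965328578619758 5.0
```

View pics/g3.png

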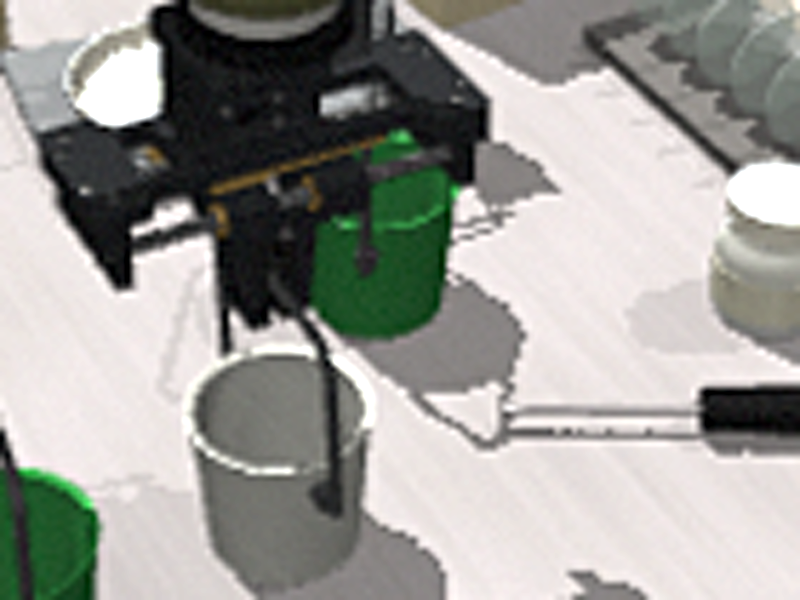

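Run:
```python
from h import *
np.set_printoptions(precision=4,suppress=True)
print("rim now",onz("side",(230+280/5.714-.4,180+408/5.714-.4),.08),"before",onz("side",(276,252),.08),"boss now@y-.132 plane z62",onz("side",(230+327/5.714-.4,180+500/5.714-.4),.062),"before",onz("side",(284.2,268.2),.062))
p=np.array(current_tool_pos());print(p)
for i in range(6):
    f=current_force()[2]
    if f>-1.5: break
    p=p-[0,0,.001]; servo_line(p,velocity=.02); pause(.1)
    print(round(current_time(),2),np.array(current_force()),p[2])
```

```text
rim now [ 0.4847 -0.0794  0.08  ] before [ 0.4768 -0.0799  0.08  ] boss now@y-.132 plane z62 [ 0.4848 -0.1276  0.062 ] before [ 0.4769 -0.1282  0.062 ]
[ 0.481  -0.079   0.1569]
11.95 [-0.1149  0.6751 -1.998 ] 0.15590620806030228
12.3 [0.1017 1.1536 0.6855] 0.15490620806030228
```

The bail is upright to within a few degrees, and the pail slid roughly 8 mm in +x. I'll let go and step aside to measure the true bail angle.

Run:
```python
from h import *
np.set_printoptions(precision=4,suppress=True)
set_gripper(.25); p=current_tool_pos()
servo_line([p[0],p[1],.26],velocity=.2); 
movep([.36,.15,.36],[np.pi,0,np.pi/2])
im=[get_image(n) for n in("top","side")]
np.save("im.npy",np.array(im))
a=cv2.resize(im[0][195:255,270:325],(400,436),interpolation=cv2.INTER_CUBIC)
b=cv2.resize(im[1][215:290,250:305],(400,545),interpolation=cv2.INTER_CUBIC)
o=np.zeros((545,800,3),np.uint8);o[:436,:400]=a;o[:,400:]=b
cv2.imwrite("pics/g4.png",cv2.convertScaleAbs(o[:,:,::-1],alpha=1.4));print(current_time())
```

```text
14.6
```

View pics/g4.png

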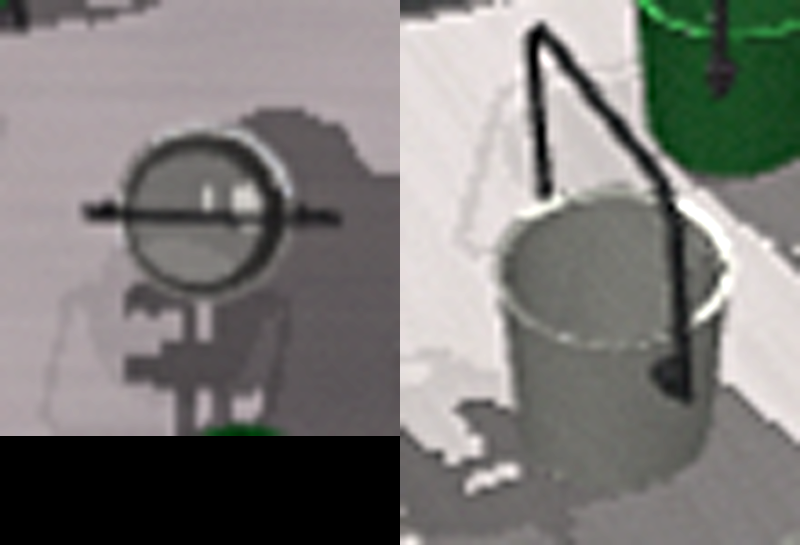

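Run:
```python
from h import *
np.set_printoptions(precision=4,suppress=True)
k=400/55
T=lambda X,Y:(270+X/k-.4,195+Y/k-.4);S=lambda X,Y:(250+(X-400)/k-.4,215+Y/k-.4)
print("rim top",onz("top",T(206,212),.081),"side",onz("side",S(616,268),.08))
print("bar top@157",onz("top",T(206,215),.157), "bosses",onz("top",T(87,211),.062),onz("top",T(338,219),.062))
print("bar corners side: far,near @157",onz("side",S(538,32),.155),onz("side",S(668,183),.152),"tri mid",tri(T(206,215),S(600,105)))
print("boss side",onz("side",S(680,385),.062))
t=np.load("im.npy")[0].mean(2)
for u in list(range(283,287))+list(range(288,304,2))+[310,312,314]:
    c=t[217:232,u];w=np.clip(np.median(c)-15-c,0,None)**2;print(u,round((w@np.arange(217,232))/max(w.sum(),1),2),end=' | ')
```

```text
rim top [ 0.4887 -0.08    0.081 ] side [ 0.4856 -0.0819  0.08  ]
bar top@157 [ 0.4842 -0.0754  0.157 ] bosses [ 0.4886 -0.0213  0.062 ] [ 0.4874 -0.1476  0.062 ]
bar corners side: far,near @157 [ 0.4801 -0.03    0.155 ] [ 0.4849 -0.1248  0.152 ] tri mid (array([ 0.4838, -0.0754,  0.1519]), np.float64(0.00137553884403422))
boss side [ 0.4871 -0.1305  0.062 ]
283 223.87 | 284 223.65 | 285 223.66 | 286 223.9 | 288 224.0 | 290 222.76 | 292 224.26 | 294 224.22 | 296 224.28 | 298 224.56 | 300 224.3 | 302 223.29 | 310 224.48 | 312 224.33 | 314 224.35 |
```

Pail centre is near x=0.4845 in the tool frame and the bar is about 3.5 mm short of it. I'll nudge the bar upright, then pinch firmly, lift and carry it in front of the hook.

Run:
```python
from h import *
np.set_printoptions(precision=4,suppress=True)
D=[np.pi,0,np.pi/2]
movep([.482,-.079,.22],D)
servo_line([.482,-.079,.1545],velocity=.1)
set_gripper(0,3); pause(.1); print("w",current_grip_width()*88,current_force())
servo_line([.4845,-.079,.1545],velocity=.02); pause(.1); print(current_force(),current_torque())
set_gripper(0,35); pause(.1); print("w",current_grip_width()*88,current_force())
servo_line([.4845,-.079,.20],velocity=.04); pause(.2); f=np.array(current_force());print("lifted",f,current_torque(),current_time())
servo_line([.4845,-.079,.38],velocity=.15)
yaw=np.radians(-7.3);ex=np.array([np.cos(yaw),np.sin(yaw),0]);seat=np.array([.593,.272,.239])
H=[np.pi,0,np.pi/2+yaw]
q=seat-.14*ex;q[2]=.38
servo_line(q,H,velocity=.15)
q[2]=seat[2]+.045;servo_line(q,velocity=.15);pause(.3)
print(current_time(),current_tool_pos(),current_force(),current_torque(),current_grip_width()*88)
im=[get_image(n) for n in("top","side")];np.save("im2.npy",np.array(im))
k=6
a=cv2.resize(im[0][145:245,170:236],(396,600),interpolation=cv2.INTER_CUBIC)
b=cv2.resize(im[1][105:205,215:282],(402,600),interpolation=cv2.INTER_CUBIC)
cv2.imwrite("pics/g5.png",cv2.convertScaleAbs(np.hstack([a,b])[:,:,::-1],alpha=1.5))
for y in(-48,0,48):
    P=np.array(current_tool_pos())+y*1e-3*np.array([-ex[1],ex[0],0])
    u,v=proj("top",P),proj("side",P);print("bar pred crop",y,(u-[170,145]+.5)*6,(v-[215,105]+.5)*6+[396,0])
```

```text
w 4.485521634249038 [ 0.2902 -0.5877  1.6404]
[-0.6069 -0.447   1.8746] [-0.0743 -0.0407  0.0339]
w 3.357244248021607 [ 0.518  -0.9767  2.8013]
lifted [ 0.3176  0.5136 -4.8018] [-0.0176  0.0738 -0.0206] 19.2167
24.275 [0.4543 0.2898 0.2844] [ 0.2825  0.2056 -4.9206] [-0.0419  0.0834 -0.0263] 3.462856985778373
bar pred crop -48 [169.3141 524.4004] [418.0026 192.1387]
bar pred crop 0 [ 78.2061 510.3433] [397.4322 152.1598]
bar pred crop 48 [-12.5311 496.3042] [378.0136 114.4166]
```

View pics/g5.png

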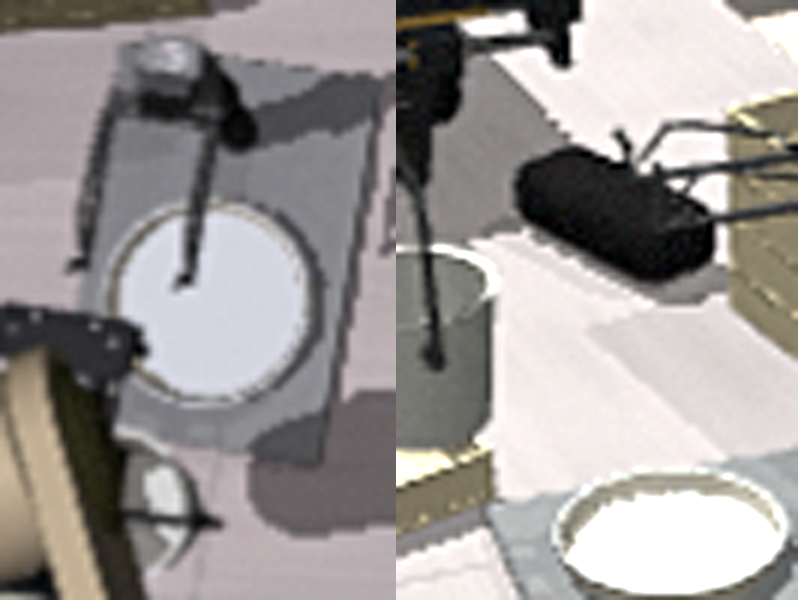

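Run:
```python
from h import *
np.set_printoptions(precision=1,suppress=True)
yaw=np.radians(-7.3);ex=np.array([np.cos(yaw),np.sin(yaw),0]);ey=np.array([-ex[1],ex[0],0])
B=np.array(current_tool_pos())
for y,z in((-58,-15),(-58,-50),(-58,-95),(-64,-95)):
    P=B+ey*y*1e-3+[0,0,z*1e-3];u,v=proj("top",P),proj("side",P);print(y,z,(u-[170,145]+.5)*6,(v-[215,105]+.5)*6+[396,0])
for c in((0,0,0),):
  for z in(-.077,):
    for a in (0,90,180,270):
      P=B+[.045*np.cos(np.radians(a)),.045*np.sin(np.radians(a)),z];print("rim",a,(proj("top",P)-[170,145]+.5)*6,(proj("side",P)-[215,105]+.5)*6+[396,0])
# leg column in side per row, bar row in top per col
im=np.load("im2.npy").mean(3)
s=im[1]
for r in range(138,160,3):
    c=s[r,215:232];w=np.clip(np.median(c)-15-c,0,None)**2;print("side row",(r-105+.5)*6,(w@np.arange(17)/max(w.sum(),1)+.5)*6+396)
t=im[0]
for u in range(193,206,2):
    c=t[222:240,u];w=np.clip(np.median(c)-15-c,0,None)**2;print("top col",(u-170+.5)*6,(w@np.arange(222,240)/max(w.sum(),1)-145+.5)*6)
```

```text
-58 -15 [193.6 527.8] [425.1 228.7]
-58 -50 [205.3 528.9] [431.  292.5]
-58 -95 [219.5 530.3] [438.5 371.8]
-64 -95 [230.1 531.9] [441.1 377.4]
rim 0 [113.5 432. ] [492.5 270.2]
rim 90 [ 29.  511.8] [382.4 252.9]
rim 180 [107. 596.] [327.3 307.6]
rim 270 [191.7 515.8] [440.8 326.4]
side row 201.0 419.6326720975064
side row 219.0 422.61911007640094
side row 237.0 425.2105881431592
side row 255.0 426.0998477267783
side row 273.0 428.6817081661749
side row 291.0 431.25459268881053
side row 309.0 442.31289952466807
side row 327.0 435.37972231191475
top col 141.0 515.1264861866963
top col 153.0 520.1351489144752
top col 165.0 521.7503711877429
top col 177.0 518.17419300711
top col 189.0 519.0588862812033
top col 201.0 519.7572231308511
top col 213.0 522.7529096156743
```

Bias check:
- **Side view:** matches the tool pose.
- **Top view:** reads about 4 mm high in x, so the seat is near (0.589, 0.272, 0.240) in the tool frame.
- **Bar:** about 2.5 mm above the TCP.

Next I'll enter above the tips, then lower by feel.

```bash
cat > c.py <<'E'
from h import *
np.set_printoptions(precision=2,suppress=True)
yaw=np.radians(-7.3);ex=np.array([np.cos(yaw),np.sin(yaw),0]);ey=np.array([-ex[1],ex[0],0])
seat=np.array([.589,.272,.240]);off=.0025;F0=np.array([.28,.21,-4.9])
def state(tag=""):
    f=np.mean([current_force() for _ in range(3)],0)-F0
    d=np.array(current_tool_pos())+[0,0,off]-seat
    s=max(0,2.5*(f[2]-1.5))
    print(tag,round(current_time(),2),"rel",np.array([d@ex,d@ey,d[2]])*1e3,"f",np.array([f@ex,f@ey,f[2]]),"h",round(d[2]*1e3+s,1),"ty",np.round(current_torque(),2))
    return f
def at(x,y,z): return seat+ex*x+ey*y+[0,0,z-off]
E
python3 - <<'E'
from c import *
servo_line(at(-.14,0,.039),velocity=.1)
servo_line(at(-.04,0,.039),velocity=.12);state()
servo_line(at(.001,0,.039),velocity=.04);pause(.2);f=state()
if np.linalg.norm(f)<1.5:
  for z in np.arange(.037,.004,-.002):
    servo_line(at(.001,0,z),velocity=.03);pause(.08);f=state()
    if f[2]>3 or np.hypot(f[0],f[1])>2.5: break
im=[get_image(n) for n in("top","side")];np.save("im3.npy",np.array(im))
E
```

```text
25.61 rel [-40.41   0.1   39.08] f [-0.88 -0.54 -0.57] h 39.1 ty [-0.03  0.11  0.04]
 26.98 rel [ 0.89  0.05 39.12] f [ 0.49 -0.54  0.28] h 39.1 ty [-0.05  0.09 -0.01]
 27.32 rel [ 0.97  0.01 36.94] f [ 0.21 -0.57 -0.04] h 36.9 ty [-0.07  0.12  0.01]
 27.65 rel [ 1.01 -0.   34.97] f [-0.14  0.4   0.31] h 35.0 ty [-0.05  0.09 -0.01]
 27.98 rel [ 0.99 -0.   33.  ] f [ 0.06  0.59 -0.25] h 33.0 ty [-0.05  0.06 -0.05]
 28.32 rel [ 1.   -0.01 30.99] f [-0.1  -0.32  0.81] h 31.0 ty [-0.12  0.11  0.01]
 28.65 rel [ 1.    0.03 29.  ] f [-0.68 -1.41 -0.83] h 29.0 ty [-0.08  0.02 -0.03]
 28.98 rel [ 1.   -0.01 27.01] f [-0.39  0.09  0.74] h 27.0 ty [-0.06  0.1   0.02]
 29.32 rel [ 1.    0.   24.99] f [-0.73 -0.38  1.01] h 25.0 ty [ 0.02  0.12 -0.01]
 29.65 rel [ 1.02 -0.01 23.02] f [0.3  0.03 0.54] h 23.0 ty [-0.06  0.08 -0.02]
 29.98 rel [ 0.99  0.01 21.01] f [ 0.66 -0.06  0.19] h 21.0 ty [-0.06  0.05 -0.01]
 30.32 rel [ 1.   -0.01 18.99] f [-0.41  0.    0.92] h 19.0 ty [-0.11  0.07 -0.02]
 30.65 rel [ 1.   -0.02 17.  ] f [-0.29 -0.37 -0.13] h 17.0 ty [-0.06  0.03  0.01]
 30.98 rel [ 1.    0.01 14.97] f [-0.58  0.2   1.09] h 15.0 ty [-0.04  0.06 -0.03]
 31.32 rel [ 0.86  0.03 13.06] f [-1.82 -1.2   1.5 ] h 13.1 ty [-0.06  0.33 -0.05]
 31.65 rel [ 0.9   0.05 11.08] f [-3.9  -0.78  2.36] h 13.2 ty [-0.02  0.51 -0.02]
```

Contact is with the keeper slope at about 13–14 mm, as expected. The bar should wedge against the front upturn (x about -1.5) so the keeper needs only 3–4 mm, so I'll shift that way and press on.

Run:
```python
from c import *
for x in(.0,-.001):
    servo_line(at(x,0,.011),velocity=.02);pause(.08);f=state()
x=-.001
for z in np.arange(.009,-.0225,-.0015):
    servo_line(at(x,0,z),velocity=.03);pause(.08);f=state()
    if f[2]>13.5 or np.hypot(f[0],f[1])>7: break
```

```text
32.08 rel [-0.09  0.01 10.96] f [-3.51  0.    1.77] h 11.6 ty [0.01 0.45 0.02]
 32.42 rel [-0.99 -0.01 10.91] f [-1.85  0.59  1.5 ] h 10.9 ty [0.05 0.26 0.03]
 32.75 rel [-1.03 -0.01  9.05] f [-2.71 -0.2   3.35] h 13.7 ty [-0.02  0.39 -0.  ]
 33.08 rel [-1.04  0.01  7.55] f [-3.57 -0.85  3.14] h 11.6 ty [-0.08  0.48  0.05]
 33.42 rel [-1.03 -0.01  6.03] f [-3.41 -0.62  2.93] h 9.6 ty [-0.01  0.54 -0.01]
 33.75 rel [-1.04  0.01  4.54] f [-3.45 -0.49  3.93] h 10.6 ty [ 0.    0.65 -0.01]
 34.08 rel [-1.05  0.02  3.05] f [-4.83  0.12  4.52] h 10.6 ty [-0.    0.68 -0.04]
 34.42 rel [-1.04  0.04  1.57] f [-5.59 -0.3   4.94] h 10.2 ty [-0.02  0.79 -0.  ]
 34.75 rel [-1.08  0.04  0.15] f [-5.21 -0.33  4.92] h 8.7 ty [ 0.01  0.81 -0.  ]
 35.08 rel [-1.01  0.03 -1.23] f [-5.5  -0.5   6.16] h 10.4 ty [-0.07  0.81  0.07]
 35.42 rel [-1.    0.08 -2.64] f [-5.04 -0.41  6.84] h 10.7 ty [ 0.04  0.88 -0.05]
 35.75 rel [-1.03  0.13 -4.09] f [-6.2  -0.67  7.57] h 11.1 ty [0.03 0.88 0.06]
 36.08 rel [-1.16  0.14 -5.86] f [-0.19  0.97  4.22] h 0.9 ty [0.04 0.13 0.06]
 36.42 rel [-0.56 -0.08 -7.4 ] f [ 0.15 -0.17  4.31] h -0.4 ty [ 0.01 -0.05 -0.03]
 36.75 rel [-0.87 -0.1  -8.94] f [-0.43 -0.26  4.51] h -1.4 ty [-0.12 -0.07 -0.  ]
 37.08 rel [ -1.    -0.02 -10.45] f [ 0.71 -1.55  5.29] h -1.0 ty [-0.17 -0.04 -0.03]
 37.42 rel [ -0.99  -0.01 -11.93] f [-0.46 -0.37  6.09] h -0.5 ty [-0.19  0.01 -0.07]
 37.75 rel [ -0.99   0.03 -13.44] f [-0.28 -0.38  6.76] h -0.3 ty [-0.19 -0.    0.01]
 38.08 rel [ -0.98   0.03 -14.94] f [ 0.27 -0.6   7.27] h -0.5 ty [-0.16  0.03  0.02]
 38.42 rel [ -0.97   0.01 -16.46] f [-0.32 -1.46  7.71] h -0.9 ty [-0.12  0.01  0.  ]
 38.75 rel [ -0.96   0.02 -17.94] f [0.3  0.22 7.39] h -3.2 ty [-0.16  0.07  0.03]
 39.08 rel [ -0.97   0.03 -19.42] f [ 0.19 -0.86  9.2 ] h -0.2 ty [-0.11  0.01 -0.05]
 39.42 rel [ -0.96  -0.   -20.91] f [ 0.03 -0.87  8.97] h -2.2 ty [-0.17  0.04  0.04]
```

The snap is felt: the force fell from 7.6 to 4.2 N and the bar now sits at seat level (h≈0), tracking the spring. I'll ease up until the hook carries the pail's weight, let go and back off.

Run:
```python
from c import *
for z in(-.016,-.012,-.009):
    servo_line(at(-.001,0,z),velocity=.03);pause(.08);state()
pause(.3);state()
set_gripper(.10);pause(.3);state("rel")
set_gripper(.25);pause(.5);state("open")
p=np.array(current_tool_pos())
servo_line(p+[0,0,.03],velocity=.05);state("up")
servo_line(p+[0,0,.15],velocity=.12)
movep([.42,-.1,.40],[np.pi,0,np.pi/2])
pause(.5)
im=[get_image(n) for n in("top","side")];pause(.4);im2=get_image("side")
print(current_time(),"side motion",np.abs(im2[100:260,220:330].astype(int)-im[1][100:260,220:330]).max())
np.save("im4.npy",np.array(im))
a=cv2.resize(im[0][145:225,170:236],(396,480),interpolation=cv2.INTER_CUBIC)
b=cv2.resize(im[1][115:215,235:302],(402,600),interpolation=cv2.INTER_CUBIC)
o=np.zeros((600,798,3),np.uint8);o[:480,:396]=a;o[:,396:]=b
cv2.imwrite("pics/g6.png",cv2.convertScaleAbs(o[:,:,::-1],alpha=1.5))
```

```text
39.82 rel [ -1.09   0.04 -16.15] f [-0.32 -0.11  6.78] h -3.0 ty [-0.11  0.09 -0.02]
 40.18 rel [ -1.07   0.03 -12.15] f [-0.21  0.35  5.8 ] h -1.4 ty [-0.05  0.06  0.04]
 40.52 rel [-1.03 -0.   -9.15] f [0.01 0.72 5.47] h 0.8 ty [-0.05  0.13 -0.04]
 40.82 rel [-1.02 -0.02 -9.06] f [-0.4  -0.01  4.14] h -2.5 ty [-0.09  0.1  -0.03]
rel 41.41 rel [-1.   -0.01 -9.  ] f [-0.8   0.7   5.16] h 0.1 ty [-0.03  0.12 -0.05]
open 42.31 rel [-0.99 -0.01 -9.03] f [-0.03 -0.18  4.95] h -0.4 ty [-0.12  0.13  0.  ]
up 43.06 rel [-1.08 -0.06 20.71] f [ 0.17 -0.66  5.  ] h 29.5 ty [-0.08  0.07 -0.02]
46.775 side motion 37
```

View pics/g6.png

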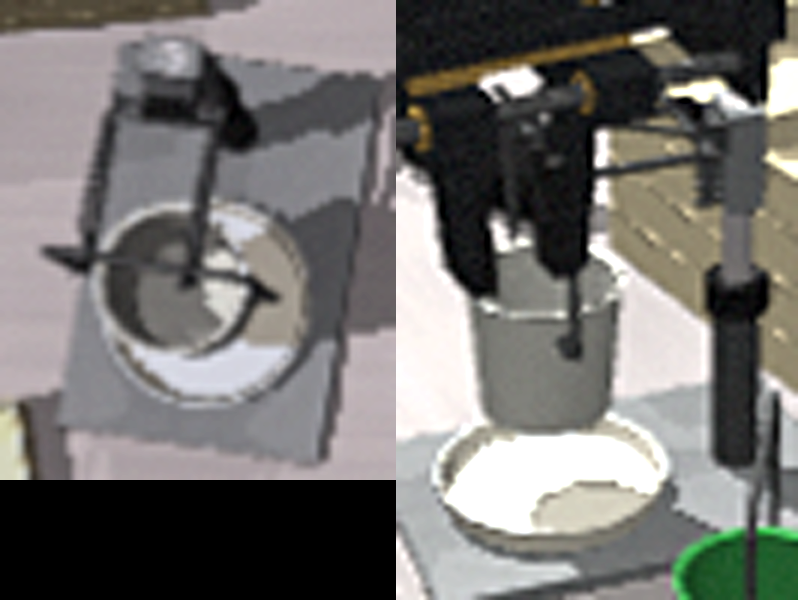

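The pail hangs below the prongs with its bar lying across both slots (top crop, from (45,255) to (275,295), tips at about (75,262) and (187,280)). The gripper blocks the hook in the side view, so I'll move it and check level and stillness numerically.

Run:
```python
from c import *
movep([.36,-.32,.40],[np.pi,0,np.pi/2]);pause(.3)
A=[get_image("side"),get_image("top")];pause(.8);B=[get_image("side"),get_image("top")]
for a,b,(r0,r1,c0,c1),(q0,q1,d0,d1) in((A[0],B[0],(110,210,240,290),(330,400,440,540)),(A[1],B[1],(170,215,172,225),(110,150,400,480))):
    d=lambda r0,r1,c0,c1:np.abs(a[r0:r1,c0:c1].astype(int)-b[r0:r1,c0:c1])
    print("motion",d(r0,r1,c0,c1).mean(),d(r0,r1,c0,c1).max(),"noise",d(q0,q1,d0,d1).mean(),d(q0,q1,d0,d1).max())
k=6;T=lambda X,Y:(170+X/k-.4,145+Y/k-.4)
S=lambda X,Y:(235+(X-396)/k-.4,115+Y/k-.4)
b=onz("top",T(173,271),.231);r=onz("top",T(173,282),.154);print("bar",b*1e3,"rim",r*1e3,"boss L,R",onz("top",T(52,255),.136)*1e3,onz("top",T(270,293),.136)*1e3)
print("offset in hook x,y mm",(r-b)@ex*1e3,(r-b)@ey*1e3,"seat cam",(seat+[.004,0,0])*1e3)
# rim height left/right & bottom in side
g=A[0].mean(2); np.save("im5.npy",np.array(A))
seatdn=seat+[0,0,-.0085]
def pr(x,y,z): return proj("side",seatdn-ex*.001+ex*x+ey*y+[0,0,z])
print("pred rim ends side",[(pr(.045*np.cos(t),.045*np.sin(t),-.077)) for t in np.radians([27,117,207,297])],"boss",pr(0,-.055,-.095),"bottom",pr(0,0,-.157))
print("obs boss",S(571,345),"rim right",S(624,275),"bottom mid low",S(545,430))
print(current_time())
```

```text
motion 4.906533333333333 119 noise 1.0454285714285714 6
motion 0.8122990915443745 5 noise 0.7146875 4
bar [585.97 255.38 231.  ] rim [588.92 270.09 154.  ] boss L,R [605.37 345.37 136.  ] [585.81 216.56 136.  ]
offset in hook x,y mm 1.0564791547962995 14.964038088078137 seat cam [593. 272. 240.]
pred rim ends side [array([269.1 , 155.65]), array([249.88, 155.91]), array([249.09, 165.47]), array([269.04, 165.2 ])] boss [264.46 173.4 ] bottom [260.07 181.39]
obs boss (263.7666666666667, 172.1) rim right (272.6, 160.43333333333334) bottom mid low (259.43333333333334, 186.26666666666668)
48.9833
```

Run:
```python
from c import *
movep([.30,-.38,.40],[np.pi,0,np.pi/2]);pause(.5)
A=[get_image("side"),get_image("top")];pause(.6);B=[get_image("side"),get_image("top")]
d=np.abs(A[0].astype(int)-B[0]).max(2)[100:215,235:300];print("side moving px",np.argwhere(d>25)[:,::-1].min(0,initial=999)+[235,100],(d>25).sum(),d.mean())
np.save("im5.npy",np.array(A)); g=A[0].astype(int)
# pail rim: bright bead; fit ellipse
sub=g[145:180,243:282];m=(sub.min(2)>165).astype(np.uint8)
for r in range(35): print(''.join('%4d'%v for v in sub[r].mean(1)[::1]))
print(current_time())
```

```text
side moving px [241 102] 22 3.4533779264214046
  53  50  50  50  47  45  72  86  86  86  84  85  85  83  83  82  84  97 100 100  99  97  99 100  98 102 103 107  88  57  37  63  82  58  55  96  74  85  95
  50  51  49  47  46  53  81  87  86  85  84  85  84  85  84  86  95 100  98  98 100 101 100 105 105 105 107 105 107  81  45  46  46  55  88  91  69  84  94
  46  49  46  42  51  78  87  86  85  87  85  86  83  83  97 103 103  99 101 102 105 104 106 106 106 105 103  93  90  73  49  47  60  92 102  71  42  89  97
  48  47  42  48  72  94  91  84  87  89  84  89  88  96 102 106 112 107 106 107 107 107 103 105  95  88  91  72  44  47  57  60  91 104  84  59  43  97 100
  43  45  47  78  98 131 117  76  88  87  77 104 111 107 107 108 106 107 105 105 102  94  88  88  74  54  46  53  57  61  75 102 104  82  62  49  36  75  79
  43  60  84 102  99  99 102  65  42  35  48  98 111 106 103 101  98  96  90  89  83  65  52  48  58  61  61  61  63  84 104 101  77  63  38  39  38  85  87
  61  90  98  95  95  94  95  78  48  33  73  94  99  96  90  78  69  56  53  49  53  63  63  64  65  63  71  7
[... 3749 characters left out ...]
  13   7  13   7   6   8   1   4   0  17  90 156 166 161 161 163
   8   8   8   6   5   4   8  10   9   7   3   8   5   8  16   8   8  11   9   8   9  14   5   7   9   1   9   5   7   1   0  16  92 161 171 163 163 160 163
   7   5  11  13  11  11  16   2  14   9   8  14  11  10   8  15  11   4  11   6  10   9   8   0  10   8   8   4   0  21  64  94 159 171 166 163 161 162 165
  13  11   9   4   7   8  14   6   3   8   7   9   7   8   5  11   8   6   8   6   0   9   3   6  12   5   8   2   0  85 167 179 168 165 164 163 163 163 160
   9   6   5   5  11  11   9   9  12  11   9   1   8  11   8   7   8  10  10   3   9   4   2  14   9   9   2   9   0 118 168 168 164 164 161 162 163 162 145
50.7167
```

The arm itself was in the way in the side view. I'll park it on the left, where the start view was clear, and measure the rim and bail leg.

Run:
```python
from c import *
movep([.28,.0,.45],[np.pi,0,np.pi/2]);movep([.17,.42,.42],[np.pi,0,np.pi/2]);pause(.4)
A=[get_image("side"),get_image("top")];pause(.6);B=[get_image("side"),get_image("top")];print("t",current_time())
for i in(0,1):
    d=np.abs(A[i].astype(int)-B[i]).max(2)[(slice(100,215),slice(235,300)) if i==0 else (slice(165,220),slice(172,225))];print("diff",(d>25).sum(),d.mean())
np.save("im6.npy",np.array(A));g=A[0].mean(2)
S0=seat+[0,0,-.0085]-ex*.001
for t,yo in((.0,0),(np.radians(4),0),(0,np.radians(4))):
    R=cv2.Rodrigues(ey*t)[0]@cv2.Rodrigues(ex*yo)[0]
    pr=lambda x,y,z:proj("side",S0+R@(ex*x+ey*y+np.array([0,0,z])))
    rim=np.array([pr(.045*np.cos(a),.045*np.sin(a),-.077) for a in np.linspace(0,6.28,90)])
    bot=np.array([pr(.0375*np.cos(a),.0375*np.sin(a),-.157) for a in np.linspace(0,6.28,90)])
    print("pred tilt",t,yo,"rim cols",rim[:,0].min(),rim[:,0].max(),"rows",rim[:,1].min(),rim[:,1].max(),"bot low",bot[:,1].max(),"leg",pr(0,-.058,-.02),pr(0,-.058,-.06),pr(0,-.058,-.095),"farleg",pr(0,.058,-.02),pr(0,.058,-.06))
for r in range(122,192,2): print(r,' '.join('%3d'%v for v in g[r,240:282]))
```

```text
t 54.95
diff 0 2.037324414715719
diff 0 1.2936535162950258
pred tilt 0.0 0 rim cols 245.4181349542298 273.11303524875495 rows 153.88475953399313 167.4047163725475 bot low 187.41411145673916 leg [264.11 152.88] [264.45 164.23] [264.74 173.86] farleg [253.62 137.1 ] [254.1  147.99]
pred tilt 0.06981317007977318 0 rim cols 243.79540867093078 271.52864899445973 rows 154.32138744995987 167.3941111219723 bot low 187.72300051344004 leg [263.68 152.93] [263.17 164.41] [262.74 174.16] farleg [253.21 137.15] [252.89 148.15]
pred tilt 0 0.06981317007977318 rim cols 244.9702404874783 272.5982166910815 rows 152.33718854880112 167.3490301916162 bot low 186.24884635324167 leg [264.  153.8] [264.08 164.67] [264.14 173.86] farleg [253.46 135.81] [253.71 146.34]
122 158 158 156 158 155 155 157 155 154 154 158 158 157 156 157 158 157 157 157 156 158 156 157 156 154 155 154 156 154 154 158 172 150 127 126  83  59  64  66  68  70  72
124 138 157 158 160 157 158 159 157 156 157 152 154 155 158 156 157 155 157 154 156 156 155 157 157 156 159 156 155 160 146  94  89 150 135  94  69  68  72  74  75  74  74
1
[... 4974 characters left out ...]
 107 108 107
184 157 160 157 158 154 152 151 152 164 139  93  71  73  73  75  78  80  77  77  76  74  75  71  70  70  66  64  62  62  89 173 161 133 125 119 114 116 118 119 112 109 106
186 155 155 156 155 146 141 178 158 109  96 103  90  84  88  86  77  73  69  70  69  65  62  69  76  76  72  81  77 100 113 115 116 119 115 167 158 135 121 116 119 120 122
188 118 116 118 125 163 117  86  94  94 107 101 154 154 140 139 202 222 222 220 220 222 221 218 218 218 217 217 218 219 215 201 167 144 132 128 131 138 160 137 117 117 119
190 121 119 162 124  85  90  97 110 135 200 217 211 208 206 205 206 205 205 206 204 206 206 205 206 205 206 204 205 206 204 204 204 207 204 192 153 131 125 191 157 106 106
```

The pail is still (no pixel differences over 0.6 s). Its rim, bail leg and underside match the fully seated, level prediction to within about 1–2°. Handing in.

```bash
python3 -c "
from plant import *
print(finish_job(),current_time())"
```

```text
the job is handed in; nothing more can be done
the job is handed in; nothing more can be done
```

The pail hangs still and level to within about 2°, its bar seated on the twin-prong hook, and the job was handed in at about 55 s. The keeper's closing was felt as a snap, not seen, and the pail slid about 8 mm on the bench while its bail was swung up.

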